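Reset the slice stop and run down its wing nut

TASK

The red slice stop on the bread slicing guide has come loose: with your fingertips, push it all the way back, towards its wing nut, until its foot meets the two end pins. Then lock it: run the wing nut fully down by turning it clockwise (seen from above) with repeated sideways fingertip strokes on its wings, until it is seated on the foot and stops. Only push with the outside of the fingers: do not straddle, pinch or lift the stop, the nut or anything else, leave the stop fully back, the bun and everything around it where they are, and finish clear of everything.

Things in the scene. Friction and masses are not known exactly. Their poses are not given: they have to be found in the camera images.
- guide: Bread slicing guide, fixed to the table: light wooden board 200 (x) x 400 (y) x 18 mm high. Origin: centre of its underside; at yaw 0 its x points away from the robot, y to the robot's left; z up. A fixed upright steel stud, 10 mm thick, top 78 mm above the table, stands at x = 0, y = +85 mm and carries the wing nut; the stop lies under it; the bread bed is at negative y.
- bed (a point): Centre of the bread bed on the board's top (guide x = 0, y = -120 mm), axes as the guide's. Two slotted wooden rails run along y beside it, at x = -84 and +84 mm, 16 mm thick, from y = -70 to +70 mm of this point, tops 68 mm above the table. A bun lies on it about 25 mm to -y of this point.
- end_pins (a point): Point midway between the two steel end pins, on the board's top (guide x = 0, y = +158 mm), axes as the guide's. The pins stand at x = -19 and +19 mm, 8 mm thick, 10 mm high. The stop's foot meets them when the stop is fully back.
- stop (a joint): The red slice stop's slide along the guide's +y, in m. 0: farthest out over the bread bed; 0.045: fully back, its foot against the end pins (a hard end). It starts between 0 and 0.018. It slides stiffly (about 3 N) and stays where it is left.
- stop_top (a point): Middle of the top of the red stop's upright wall, 76 mm above the table, at guide x = 0, y = -16 mm + the slide's value; axes as the guide's. The wall is 110 mm along x, 8 mm thick along y, 58 mm high from the board: push its bread-side (-y) face. A slotted steel foot, 54 mm wide, 5 mm thick, lies on the board and reaches 125 mm from the wall to +y, under the nut.
- stop_lip (a point): Middle of the free edge of the lip on top of the stop's wall, on the nut's side, 26 mm to +y of the wall's middle; 110 mm along x, 4 mm thick, underside 72 mm above the table. With the stop fully back this edge is 30 mm from the stud's axis: a finger cannot go round the nut on that side. Stroke the wings on the open sides, then lift over to the next wing.
- wingnut (a joint): Turn of the wing nut on its stud in rad; grows clockwise seen from above (tightening); the nut sinks 8 mm a turn. It starts between 0 and 1.8; at 8.2 it is fully down, seated on the foot (a hard end). It turns easily (0.02 N m) and stays where it is left. The wings' direction, as an angle from the guide's x towards its y, is 60 degrees + (8.2 - value) in rad.
- nut_top (a point): Point on the nut's axis level with the top of its wings; turns and sinks with it: x along the two wings, y across, z up. Black nut, two opposite flat wings with yellow ends, reaching 42 mm from the axis, 7 mm thick, 20 mm high (from this point down); hub 28 mm wide at its foot, 20 mm above. The point is 50 mm above the table when fully down, 60.5 mm when loosest.
- bun: Round bread bun on the bread bed, 80 mm wide, 45 mm high; leave alone. Origin at its underside.
- pickle_jar: Green glass jar, 92 mm wide, 160 mm high, in the row of jars beyond the guide; leave alone. Origin at its underside.
- mayo_jar: White jar, 84 mm wide, 140 mm high, same row; leave alone. Origin at its underside.
- mustard_jar: Yellow jar, 72 mm wide, 110 mm high, same row; leave alone. Origin at its underside.
- tin: Food tin, 74 mm wide, 110 mm high, same row; leave alone. Origin at its underside.
- crumb_brush: Wooden crumb brush, 200 mm long, lying to the right of the guide; leave alone.
- spatula: Spatula, 240 mm long, lying to the left of the guide; leave alone.

How it is judged:
On the way, in this order (a step that is already met when the one before it is completed fails the run):
1. the stop is pushed fully back against its end pins, while the nut is still up (value of joint stop above 0.0425 m and value of joint wingnut below 4 rad), for 0.1 s.
2. the wing nut is run fully down, the stop still fully back (value of joint stop above 0.0425 m and value of joint wingnut above 8 rad), for 0.2 s.
At the end, for the whole second after the job is handed in: The stop is within 2.5 mm of its end pins, the wing nut is within 0.2 rad of fully down and at rest, and the robot is clear (all of step 2 and velocity of joint wingnut between -0.05 and 0.05 rad/s); the robot touches nothing.
It fails at once if the wing nut is straddled or pinched between the fingers (the grasp point lies within the wings) (x of the grasp point in the frame of nut_top between -0.042 and 0.042 m and y of the grasp point in the frame of nut_top between -0.005 and 0.005 m and z of the grasp point in the frame of nut_top below 0.013 m).
It fails at once if the stop's wall is straddled or pinched between the fingers (the grasp point lies within the wall) (x of the grasp point in the frame of stop_top between -0.055 and 0.055 m and y of the grasp point in the frame of stop_top between -0.006 and 0.006 m and z of the grasp point in the frame of stop_top below 0.013 m).
It fails at once if the bun, a jar, the tin or a tool is moved more than 25 mm or lifted (distance of any of bun, pickle_jar, mayo_jar, mustard_jar, tin, crumb_brush, spatula from where it was at the start of the episode above 0.025 m).
It also fails if it takes over 51 s, if anything falls off the work surface, if the arm or the gripper's body presses on something with over 40 N, if the wrist force passes 120 N, or if a joint passes its speed limit or range.

ROBOT

A 6-joint arm with a two-finger parallel gripper is mounted at the origin on the work surface. World frame = base frame: x ahead of the robot, y to its left, z up, the work surface at z = 0. Lengths are in m, angles in rad, forces in N, time in s.
With the tool pointing down it reaches from about 0.325 to 0.9 m from the base axis. Payload 3.5 kg.
Tool frame: the origin (TCP) lies at the very end of the fingers, on their centre line; the grasp point (between the pads) lies 19 mm behind it (arm.pinch_z is the distance from the TCP to the grasp point, in m); x points along the fingers, z is the direction in which the jaws open and shut, and the axes are right-handed (so a half turn about x gives the same grasp; the last joint's range is limited). The gripper opens to 85 mm and grips with 20 to 120 N. Pads are 22 mm wide; open, the fingers measure 114 mm over their backs; the gripper's body (76 mm by 85 mm) begins 54 mm behind the grasp point. The pads swing forward as they close: fully open they stand 13 mm farther back than shut.
Start: joints at [1.07, 0.276, -0.026, 1.268, 0, 1.467], TCP at [0.242, 0.576, 0.191] pointing down, gripper open.
Joint ranges: [-3.12, 3.12], [-0.85, 1.88], [-1.08, 1.24], [-1.95, 2.15], [-1.57, 1.53], [-3.14, 3.14]. Speed limits (rad/s): [2.57, 2.57, 3.14, 3.14, 3.14, 3.14].

INTERFACE

Orientations are given as a unit quaternion [w, x, y, z].
In Python, from station import arm, optics, finder gives the robot as it stands. The module is installed in compiled form; this text tells all that it offers.
- The arm moves only by the tool drive_tool, never from a script. Its argument "steps" is a list that holds one entry, the list of rows, each a list of 5 numbers: the shift along the tool's x, y, z in mm, then the turn about the tool's x in degrees, then the opening, from 0 (shut) to 1 (fully open). In form: [[[dx, dy, dz, turn, jaw], ...]]. A call has 1 to 12 rows; each row is the pose to reach, as a shift and turn from the pose commanded when the call began, along the tool's axes at that moment; what a row does not reach only later rows make up. A row lasts 1/12 s, in which the tool goes at most 41.7 mm and 7.16 degrees, less where a joint would pass 70% of its speed; a pose out of reach is approached as far as the arm can. A call with a gripper value outside its range is refused whole. The fingers move at their own pace and stop on an object; "grip_force" is the grip in N (left out, the last holds). Time passes only in rows, so rows that repeat a pose let the fingers close. It gives the time, the measured TCP pose, the force and the opening at its end, in the units of the state.
- arm.read_state(): the state, without advancing time (a new reading comes with each control period).
- optics.camera(name): name is "scene" or "top" or "wrist"; returns a dict with "pixels" (480x640x3 uint8, red, green, blue), "camera_matrix" (3x3 intrinsics, pixels), "rvec" (rotation vector, rad) and "tvec" (3), from world to camera coordinates, as OpenCV has them; the wrist camera has in their place "mount" (4x4, takes a point from camera to tool coordinates, whose origin is the TCP and whose axes are the tool frame's). Camera axes: x right, y down, z forward; pixel columns grow to the right and rows downward; lengths in m; the calibration is good to about 2 mm. A picture is of the moment at which its call begins: read the wrist's pose just before it. There is no depth.
- arm.hand_in(): hands the job in, once; it reports no verdict.
Trained networks look in the newest picture that a camera, given by its name, has taken for a name from the list of things; names that differ only in an ending like _2 or _b are one class to them, and where a whole thing is asked for, a point or a joint stands for the part that bears it (a point fixed in the world has none). Each returns a list of dicts, best first, with "confidence" (0 to 1); they miss things now and then, are a little off and sometimes report something else, mostly with a low value. They report only what shows in the picture. A call takes as long as a camera call.
- finder.boxes_of(camera, query): "at" ([x, y, z] in m, in the coordinates of the camera as it stood for that picture, good to about 4 mm: the middle of the surface that is visible of it).
The state is a dict: "t": time; "joint_positions": joint angles; "joint_velocities": joint speeds; "tau": joint torques, N m; "eef_pos": TCP position; "orientation": TCP orientation; "wrist_force": force on the tool from outside, world axes, zero at the start; "moment": the same for the moment, N m; "finger_gap": finger opening in m.
Only numpy, scipy, OpenCV 4.12 (cv2) and the standard library are available. Lean on these libraries where they do the work, as an engineer would, in place of code of your own. Each camera call takes 0.05 s, during which the arm holds its last target.

## Working session

There is one attempt and no reset: what is moved stays moved. The work goes in short steps, Python scripts to look and compute and a tool call to move; the robot and the scene stay as the last step left them, time stands still between calls to the robot, and variables do not carry over. Pictures are saved under pics/ and viewed, and the job is handed in when it is done.

Besides the shell and the picture viewer there is one more tool, called after ">>>" as a command line: name --argument value ..., lists and objects as JSON in quotes. drive_tool: Moves the arm, as the interface text tells. Its arguments: {"type":"object","properties":{"steps":{"type":"array"},"grip_force":{"type":"number"}},"required":["steps"]}

```bash
mkdir -p pics; ls; cat > h.py <<'E'
import numpy as np, cv2
from station import arm, optics, finder
from scipy.spatial.transform import Rotation as R
def st():
    s=arm.read_state(); return s
def snap(cam,name):
    c=optics.camera(cam); cv2.imwrite(f'pics/{name}.png',c['pixels'][:,:,::-1]); return c
def w2c(c): 
    return cv2.Rodrigues(np.array(c['rvec'],float))[0],np.array(c['tvec'],float).ravel()
def toworld(c,p):
    r,t=w2c(c); return r.T@(np.array(p)-t)
def proj(c,P):
    return cv2.projectPoints(np.array(P,float).reshape(-1,3),np.array(c['rvec'],float),np.array(c['tvec'],float),np.array(c['camera_matrix']),None)[0].reshape(-1,2)
def ray(c,uv,z):
    r,t=w2c(c);K=np.array(c['camera_matrix']);o=-r.T@t;d=r.T@np.linalg.inv(K)@np.array([uv[0],uv[1],1.]);return o+d*(z-o[2])/d[2]
def pst():
    s=st(); q=s['orientation']; m=R.from_quat([q[1],q[2],q[3],q[0]]).as_matrix()
    print('t',round(s['t'],2),'p',np.round(s['eef_pos'],4),'j',np.round(s['joint_positions'],3),'F',np.round(s['wrist_force'],1),'gap',s['finger_gap']);print(np.round(m,3)); return s,m
E
python3 - <<'E'
from h import *
pst(); print(arm.pinch_z)
for cam in ['top','scene']:
    c=snap(cam,cam+'0')
    for q in ['guide','stop','wingnut','nut_top','stop_top','bun','pickle_jar','mayo_jar','mustard_jar','tin','crumb_brush','spatula']:
        try:
            for b in finder.boxes_of(cam,q)[:2]: print(cam,q,round(b['confidence'],2),np.round(toworld(c,b['at']),4))
        except Exception as e: print(q,e)
print(st()['t'])
E
```

```text
pics
t 0.0 p [0.2417 0.5754 0.1902] j [ 1.07   0.277 -0.028  1.268 -0.     1.467] F [ 0.3 -0.3 -0.3] gap 0.08538793636862695
[[-0.001 -0.922  0.387]
 [-0.002  0.387  0.922]
 [-1.     0.    -0.002]]
0.0187
top guide 0.74 [0.5211 0.0695 0.0156]
top stop 0.75 [0.5261 0.0825 0.0784]
top wingnut 0.67 [0.5307 0.1449 0.0554]
top nut_top 0.42 [0.5361 0.1423 0.0547]
top stop_top 0.81 [0.5242 0.0806 0.0719]
top bun 0.77 [ 0.4934 -0.0797  0.0586]
top pickle_jar 0.82 [ 0.7625 -0.1955  0.1618]
top mayo_jar 0.63 [ 0.7536 -0.0599  0.141 ]
top mustard_jar 0.87 [0.7695 0.1884 0.1114]
top tin 0.81 [0.7603 0.0604 0.1107]
top tin 0.27 [ 0.4921 -0.0788  0.0581]
top crumb_brush 0.87 [ 0.5926 -0.4326  0.0198]
top spatula 0.55 [0.6135 0.4479 0.0028]
scene stop 0.9 [0.5368 0.0728 0.0516]
scene wingnut 0.8 [0.5363 0.1464 0.0506]
scene nut_top 0.68 [0.5369 0.1388 0.0568]
scene stop_top 0.97 [0.5402 0.0722 0.0541]
scene bun 0.73 [ 0.5108 -0.0831  0.0576]
scene pickle_jar 0.64 [ 0.8094 -0.2031  0.1368]
scene mayo_jar 0.98 [ 0.8009 -0.0671  0.1172]
scene mayo_jar 0.72 [ 0.507  -0.0835  0.0541]
scene mustard_jar 0.65 [0.7921 0.1745 0.084 ]
scene tin 0.87 [0.7933 0.0561 0.0978]
scene crumb_brush 0.71 [ 0.5062 -0.0849  0.0541]
scene crumb_brush 0.57 [ 0.596  -0.4312  0.0213]
scene spatula 0.4 [0.5357 0.0755 0.0567]
1.3
```

View pictures.

View pics/top0.png

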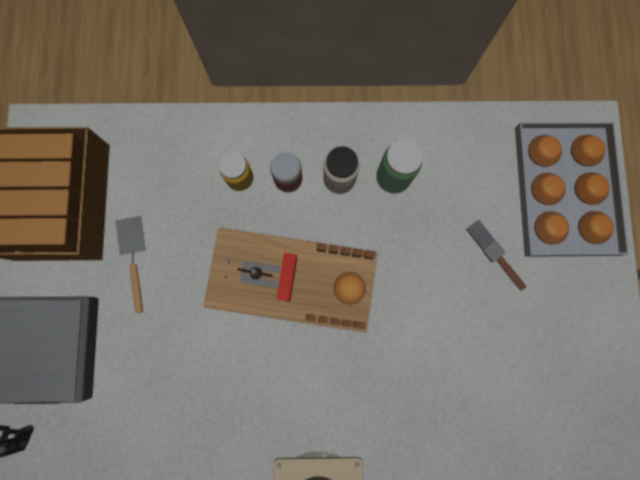

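View pics/scene0.png

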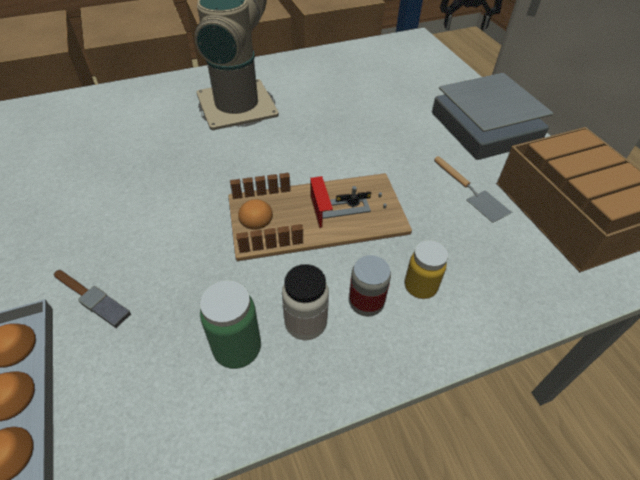

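```bash
python3 - <<'E'
import cv2
i=cv2.imread('pics/top0.png')[220:340,195:390]; cv2.imwrite('pics/topz.png',cv2.resize(i,None,fx=4,fy=4,interpolation=cv2.INTER_CUBIC))
i=cv2.imread('pics/scene0.png')[160:270,220:420]; cv2.imwrite('pics/scz.png',cv2.resize(i,None,fx=4,fy=4,interpolation=cv2.INTER_CUBIC))
E
```

```text
(no output)
```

View pics/topz.png

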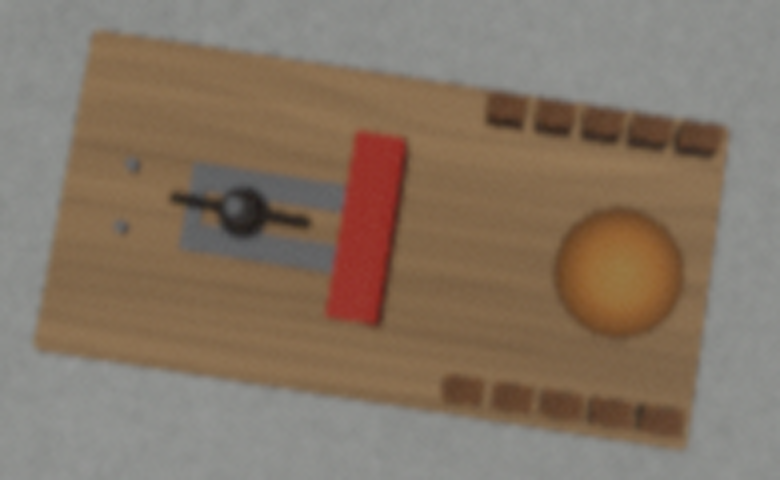

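View pics/scz.png

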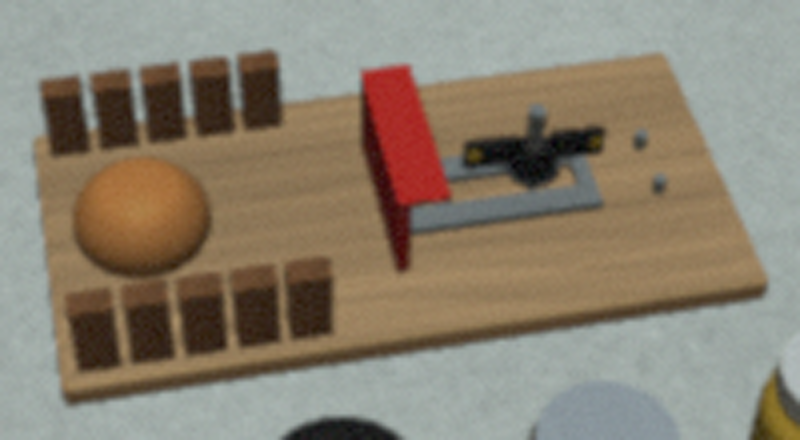

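```bash
cat > /tmp/a.py <<'E'
from h import *
import pickle
c=optics.camera('top'); s=optics.camera('scene')
pickle.dump((c,s),open('cams.pkl','wb'))
F=lambda u,v,o:((u+.5)/4-.5+o[0],(v+.5)/4-.5+o[1])
T=(195,220);S=(220,160)
L=np.array([[.1,.2],[.1,-.2],[-.1,-.2],[-.1,.2]])
def fit(cam,px,o,L,z):
    W=np.array([ray(cam,F(*p,o),z)[:2] for p in px])
    a=L-L.mean(0);b=W-W.mean(0)
    th=np.arctan2((a[:,0]*b[:,1]-a[:,1]*b[:,0]).sum(),(a*b).sum())
    Rm=np.array([[np.cos(th),-np.sin(th)],[np.sin(th),np.cos(th)]])
    t=W.mean(0)-Rm@L.mean(0)
    print(np.degrees(th),t,np.round((W-(L@Rm.T+t))*1000,1).tolist()); return th,t,Rm
g=fit(c,[(95,30),(728,127),(688,447),(37,350)],T,L,.018)
g2=fit(s,[(765,288),(68,395),(37,138),(662,55)],S,L,.018)
for th,t,Rm in(g,g2):
    loc=lambda w:np.round(Rm.T@(w[:2]-t)*1000,1)
    print('stud top',loc(ray(c,F(243,212,T),.078)),loc(ray(s,F(537,108,S),.078)))
    print('pins',[loc(ray(c,F(*p,T),.028)) for p in[(134,163),(122,228)]],[loc(ray(s,F(*p,S),.028)) for p in[(641,135),(659,180)]])
    print('wings',[loc(ray(c,F(*p,T),.059)) for p in[(173,196),(309,223)]],[loc(ray(s,F(*p,S),.05)) for p in[(473,153),(598,140)]])
    print('lip corners',[loc(ray(c,F(*p,T),.076)) for p in[(358,132),(407,137),(380,325),(328,318)]])
print(st()['t'])
E
python3 /tmp/a.py
```

```text
-9.009144664999635 [0.51884975 0.05828573] [[-0.9, -1.6], [-2.1, 3.1], [2.2, 1.2], [0.8, -2.8]]
-9.361116260182778 [0.52151443 0.06041755] [[-0.7, -4.7], [1.1, 4.2], [0.4, 3.4], [-0.7, -2.8]]
stud top [-2.5 80.3] [-3.5 88.6]
pins [array([ 20.5, 157.8]), array([-19.4, 157.9])] [array([-19.5, 161.2]), array([ 19. , 160.2])]
wings [array([  2. , 125.3]), array([-1.9, 43.6])] [array([-2.9, 52.3]), array([  1. , 126.1])]
lip corners [array([53.6, 22.2]), array([54.9, -6.5]), array([-54.8,  -8.1]), array([-55.3,  22.1])]
stud top [-5.3 77.8] [-6.3 86. ]
pins [array([ 17.3, 155.3]), array([-22.6, 155.2])] [array([-22.8, 158.5]), array([ 15.7, 157.8])]
wings [array([ -1.1, 122.8]), array([-4.4, 41. ])] [array([-5.5, 49.8]), array([ -2. , 123.5])]
lip corners [array([51.2, 20. ]), array([52.7, -8.7]), array([-57.1, -10.9]), array([-57.7,  19.2])]
1.4
```

```bash
cat >> h.py <<'E'
G=np.array([.520,.0595]);YAW=np.radians(-9.2)
RG=np.array([[np.cos(YAW),-np.sin(YAW)],[np.sin(YAW),np.cos(YAW)]])
def gl(w): return RG.T@(np.array(w[:2])-G)*1000
def rel(u,v,z):
    s=st(); q=s['orientation']; m=R.from_quat([q[1],q[2],q[3],q[0]]).as_matrix()
    w=np.r_[G+RG@np.array([u,v])/1000,z/1000]
    return np.round(m.T@(w-np.array(s['eef_pos']))*1000,1)
def where():
    s,m=pst(); print('guide uvz',np.round(gl(s['eef_pos']),1),round(s['eef_pos'][2]*1000,1),'az z-axis rel guide',round(np.degrees(np.arctan2(m[1,2],m[0,2])-YAW),2))
E
python3 -c "
from h import *
where(); print(rel(0,-55,150))"
```

```text
t 1.4 p [0.2421 0.5762 0.1913] j [ 1.07   0.276 -0.026  1.268 -0.     1.467] F [-0.7  0.1  0.1] gap 0.0856145314988813
[[ 0.    -0.922  0.387]
 [-0.     0.387  0.922]
 [-1.    -0.     0.   ]]
guide uvz [-356.9  465.6] 191.3 az z-axis rel guide 76.41
[  41.3 -469.3 -422.2]
```

>>> drive_tool --steps '[[[0,-469,-422,76,0],[0,-469,-422,76,0],[0,-469,-422,76,0],[0,-469,-422,76,0],[0,-469,-422,76,0],[0,-469,-422,76,0],[0,-469,-422,76,0],[0,-469,-422,76,0],[0,-469,-422,76,0],[0,-469,-422,76,0],[0,-469,-422,76,0],[0,-469,-422,76,0]]]' --grip_force 60

```text
t: 2.4
eef_pos: [0.4558, 0.1219, 0.1917]
orientation: [0.705, 0.055, 0.705, -0.055]
wrist_force: [1.2, 0.7, 0.5]
finger_gap: 0.0001
```

```bash
python3 -c "
from h import *
where(); print(rel(0,-55,150))"
```

```text
t 2.4 p [0.4558 0.1219 0.1917] j [ 0.124  0.002 -0.344  1.223  0.     1.851] F [1.2 0.7 0.5] gap 6.237612765285712e-05
[[ 0.001  0.155  0.988]
 [ 0.     0.988 -0.155]
 [-1.     0.     0.001]]
guide uvz [-73.4  51.4] 191.7 az z-axis rel guide 0.26
[  41.8 -106.7   72.9]
```

>>> drive_tool --steps '[[[0,-107,73,0,0],[0,-107,73,0,0],[0,-107,73,0,0],[0,-107,73,0,0],[40,-107,73,0,0],[40,-107,73,0,0],[40,-107,73,0,0]]]'

```text
t: 2.98
eef_pos: [0.5081, 0.0073, 0.1492]
orientation: [0.703, 0.054, 0.707, -0.054]
wrist_force: [0.1, -0.0, 0.5]
finger_gap: -0.0002
```

```bash
python3 -c "
from h import *
where(); snap('scene','scene1'); snap('wrist','wrist1')
where()
for q in ['scene']:
  i=cv2.imread('pics/scene1.png')[60:300,150:470]; cv2.imwrite('pics/scene1z.png',cv2.resize(i,None,fx=2.5,fy=2.5,interpolation=cv2.INTER_CUBIC))"
```

```text
t 2.98 p [0.5081 0.0073 0.1492] j [-0.113  0.102 -0.331  1.144  0.     1.612] F [ 0.1 -0.   0.5] gap -0.00020532350375768039
[[-0.006  0.153  0.988]
 [ 0.001  0.988 -0.153]
 [-1.    -0.    -0.006]]
guide uvz [ -3.4 -53.4] 149.2 az z-axis rel guide 0.38
t 3.08 p [0.5114 0.0075 0.1524] j [-0.112  0.1   -0.326  1.144  0.     1.611] F [-0.8  1.1  0.6] gap -0.00010376492120711968
[[ 0.001  0.152  0.988]
 [-0.     0.988 -0.152]
 [-1.     0.     0.001]]
guide uvz [ -0.1 -52.7] 152.4 az z-axis rel guide 0.46
```

View pics/scene1z.png

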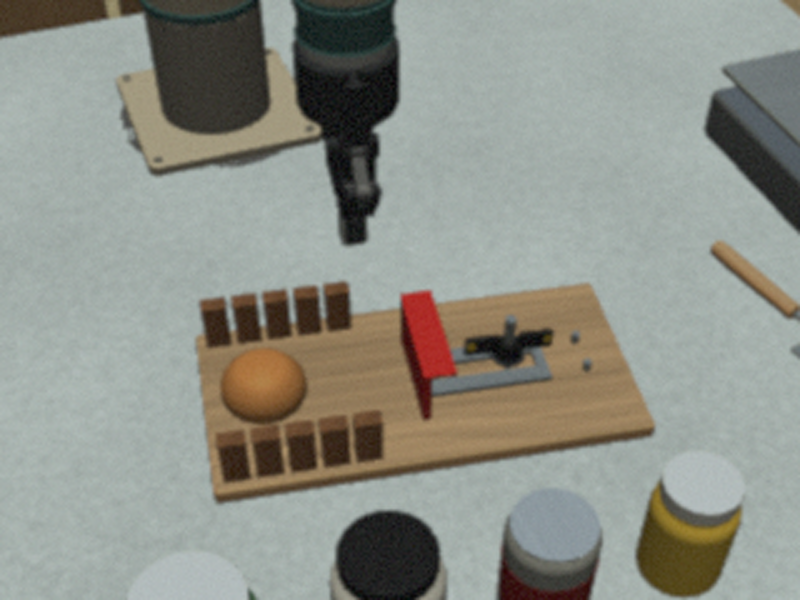

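View pics/wrist1.png

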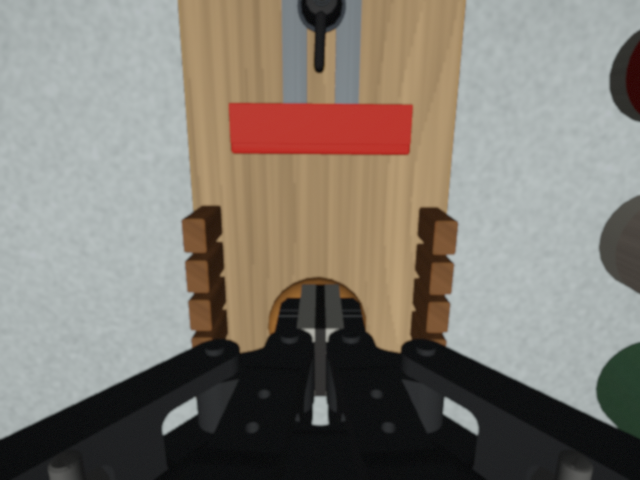

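```bash
cat >> h.py <<'E'
def wray(c,s,uv,z):
    q=s['orientation'];m=R.from_quat([q[1],q[2],q[3],q[0]]).as_matrix();M=np.array(c['mount']);K=np.array(c['camera_matrix'])
    d=m@M[:3,:3]@np.linalg.inv(K)@np.array([uv[0],uv[1],1.]);o=m@M[:3,3]+np.array(s['eef_pos']);return o+d*(z-o[2])/d[2]
E
python3 - <<'E'
from h import *
s=st();c=snap('wrist','wrist2')
for n,p,z in [('lip',(229,103),.076),('lip',(412,104),.076),('face',(411,153),.076),('face',(231,153),.076),('stud',(321,5),.078),('wingtip',(319,70),.058),('foot',(283,100),.023),('foot',(361,100),.023),('railL',(221,206),.068),('railR',(419,207),.068)]:
    w=wray(c,s,p,z);print(n,np.round(w,4),np.round(gl(w),1))
E
```

```text
lip [0.4706 0.0926 0.076 ] [-54.   24.8]
lip [0.5779 0.0755 0.076 ] [54.6 25.1]
face [0.5746 0.0471 0.076 ] [55.9 -3.5]
face [0.4657 0.0639 0.076 ] [-54.3  -4.4]
stud [0.5324 0.1355 0.078 ] [ 0.1 77. ]
wingtip [0.5265 0.1046 0.058 ] [-0.8 45.6]
foot [0.4986 0.0927 0.023 ] [-26.5  29.4]
foot [0.5536 0.0842 0.023 ] [29.2 29.8]
railL [0.4505 0.0313 0.068 ] [-64.1 -39. ]
railR [0.5781 0.0109 0.068 ] [ 65.1 -38.7]
```

>>> drive_tool --steps '[[[40,0,0,0,0],[80,0,0,0,0],[110,0,0,0,0],[110,10,0,0,0],[110,20,0,0,0],[110,28,0,0,0],[110,34,0,0,0],[110,40,0,0,0],[110,46,0,0,0],[110,50,0,0,0],[110,54,0,0,0],[110,57,0,0,0]]]'

```text
t: 4.13
eef_pos: [0.5199, 0.0637, 0.0416]
orientation: [0.705, 0.054, 0.705, -0.054]
wrist_force: [0.5, -0.1, 0.6]
finger_gap: 0.0
```

```bash
python3 -c "
from h import *
where();s=st();c=snap('wrist','wrist3');print(np.round(st()['eef_pos'],4),np.round(st()['wrist_force'],1),gl(st()['eef_pos']))"
```

```text
t 4.13 p [0.5199 0.0637 0.0416] j [-1.000e-03  2.270e-01 -4.320e-01  9.110e-01 -0.000e+00  1.723e+00] F [ 0.5 -0.1  0.6] gap 2.2697865218471253e-05
[[ 0.     0.153  0.988]
 [-0.     0.988 -0.153]
 [-1.     0.     0.   ]]
guide uvz [-0.8  4.2] 41.6 az z-axis rel guide 0.42
[0.5199 0.064  0.0414] [-0.1  0.  -0.7] [-0.85035728  4.44217456]
```

View pics/wrist3.png

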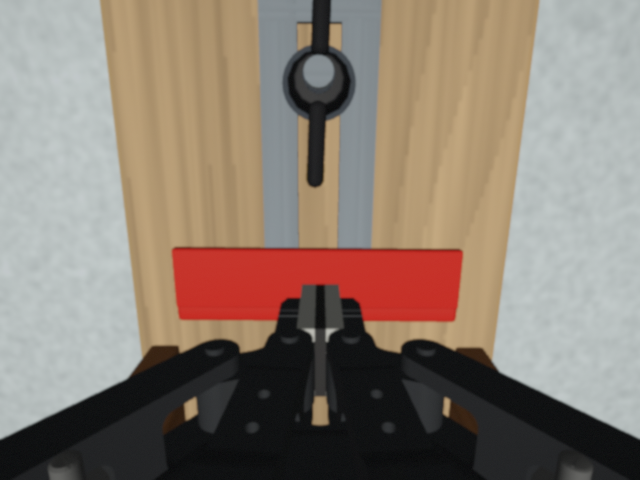

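```bash
cat > m.py <<'E'
from h import *
import sys
E
python3 - <<'E'
from h import *
s=st();c=optics.camera('wrist')
for n,p,z in [('lip',(173,248),.076),('lip',(462,249),.076),('face',(180,320),.076),('face',(456,320),.076),('stud',(319,69),.078),('wingtip',(315,186),.058)]:
    w=wray(c,s,p,z);print(n,np.round(gl(w),1))
print(c['mount'])
E
```

```text
lip [-54.9  25.9]
lip [52.4 26.3]
face [-54.7  -3.4]
face [52.8 -2.6]
stud [-1.1 88.1]
wingtip [-2.5 46.7]
[[ 7.92686686e-04 -2.63902224e-01  9.64549111e-01 -1.81769146e-01]
 [-3.91696395e-04 -9.64549422e-01 -2.63901987e-01  6.67626374e-02]
 [ 9.99999609e-01 -1.68618817e-04 -8.67955035e-04  7.59981954e-04]
 [ 0.00000000e+00  0.00000000e+00  0.00000000e+00  1.00000000e+00]]
```

```bash
python3 - <<'E'
from h import *
c=optics.camera('wrist');K=np.array(c['camera_matrix']);print(K)
M=np.linalg.inv(np.array(c['mount']))
for x in (0,-.01,-.02,-.035):
  for y in (-.011,0,.011):
    p=M@[x,y,0,1];print(x,y,np.round((K@p[:3])[:2]/p[2],0))
s=st();print(s['tau'],s['wrist_force'],s['t'])
snap('scene','scene3')
i=cv2.imread('pics/scene3.png')[60:300,150:470]; cv2.imwrite('pics/scene3z.png',cv2.resize(i,None,fx=2.5,fy=2.5,interpolation=cv2.INTER_CUBIC))
E
```

```text
[[414.68418832   0.         319.8782595 ]
 [  0.         414.68418832 235.99819491]
 [  0.           0.           1.        ]]
0 -0.011 [319. 293.]
0 0 [319. 271.]
0 0.011 [319. 249.]
-0.01 -0.011 [319. 302.]
-0.01 0 [319. 279.]
-0.01 0.011 [318. 255.]
-0.02 -0.011 [318. 312.]
-0.02 0 [318. 288.]
-0.02 0.011 [318. 263.]
-0.035 -0.011 [318. 329.]
-0.035 0 [318. 303.]
-0.035 0.011 [318. 276.]
[ 2.17264839e-01 -3.72490096e+01  2.48790997e+01 -7.33320834e-03
  1.78536650e-02  8.51392950e-03] [ 0.19704096  0.55470782 -0.01756869] 4.2833
```

View pics/scene3z.png

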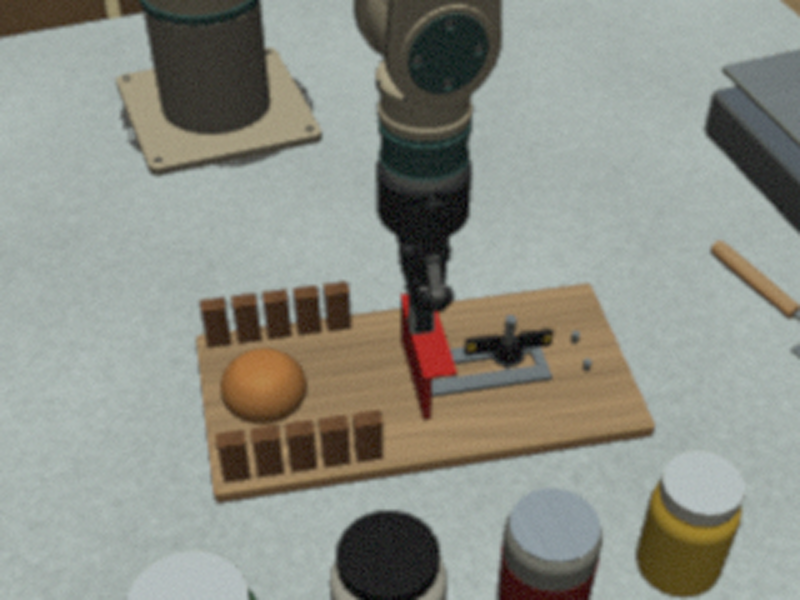

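```bash
python3 - <<'E'
from h import *
import pickle
c,s=pickle.load(open('cams.pkl','rb'))
for p,px in (((.5114,.0075,.1524),(290.8,156.8)),((.5199,.0640,.0415),(318.8,192))):
    print(proj(s,[p,np.array(p)+[0,0,.04]]),px, [np.round(ray(s,px,z),3) for z in (p[2],p[2]+.02,p[2]+.04)])
i=cv2.imread('pics/scene3.png')[130:230,270:370]; cv2.imwrite('pics/scene3y.png',cv2.resize(i,None,fx=6,fy=6,interpolation=cv2.INTER_CUBIC))
E
```

```text
[[292.38272428 170.80161446]
 [291.77311833 155.75050828]] (290.8, 156.8) [array([0.467, 0.019, 0.152]), array([0.49 , 0.012, 0.172]), array([0.514, 0.005, 0.192])]
[[318.35074974 204.24246445]
 [318.57512427 191.57194514]] (318.8, 192) [array([0.482, 0.08 , 0.041]), array([0.502, 0.072, 0.062]), array([0.521, 0.064, 0.082])]
```

View pics/scene3y.png

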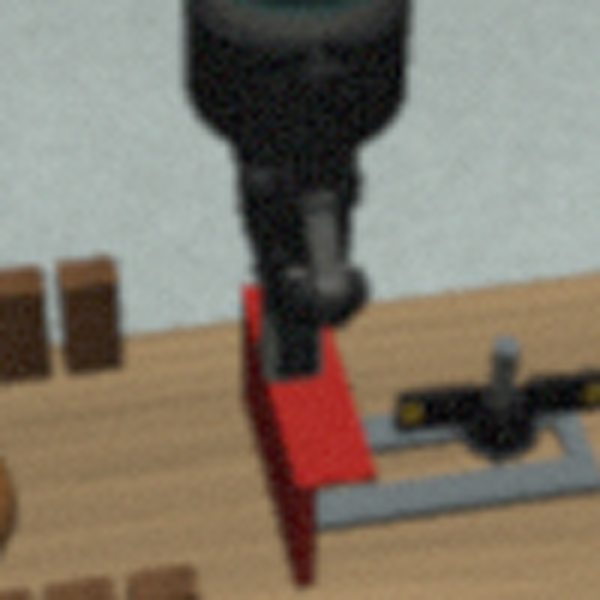

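>>> drive_tool --steps '[[[-8,-30,1,0,0],[-8,-58,1,0,0],[-8,-58,1,0,0],[15,-58,1,0,0],[36,-58,1,0,0],[36,-58,1,0,0],[36,-50,1,0,0],[36,-40,1,0,0],[36,-30,1,0,0],[36,-24,1,0,0],[36,-18,1,0,0],[36,-18,1,0,0]]]'

```text
t: 5.33
eef_pos: [0.5191, 0.0467, 0.0062]
orientation: [0.706, 0.054, 0.704, -0.054]
wrist_force: [0.3, 0.5, 0.0]
finger_gap: -0.0001
```

```bash
python3 -c "
from h import *
where();s=st();c=snap('wrist','wrist4')"
```

```text
t 5.33 p [0.5191 0.0467 0.0062] j [-0.034  0.266 -0.472  0.831 -0.     1.688] F [0.3 0.5 0. ] gap -6.836199193005829e-05
[[ 0.002  0.151  0.989]
 [-0.     0.989 -0.151]
 [-1.     0.     0.002]]
guide uvz [  1.1 -12.8] 6.2 az z-axis rel guide 0.52
```

View pics/wrist4.png

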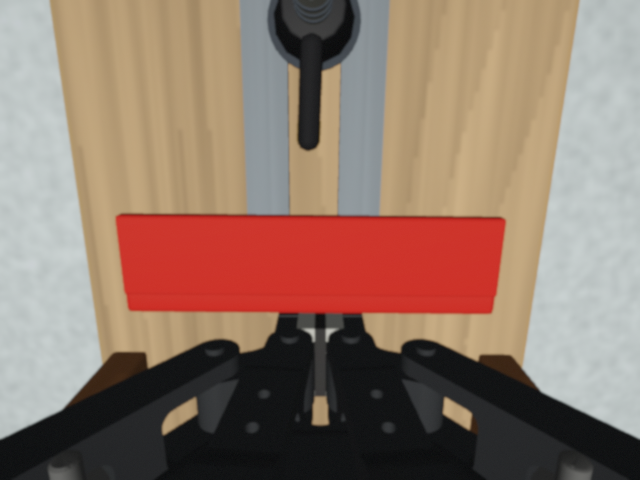

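>>> drive_tool --steps '[[[0,6,0,0,0],[0,12,0,0,0],[0,17,0,0,0],[0,21,0,0,0],[0,23,0,0,0]]]'

```text
t: 5.8
eef_pos: [0.522, 0.0684, 0.0055]
orientation: [0.705, 0.054, 0.705, -0.054]
wrist_force: [1.1, -3.3, 2.1]
finger_gap: 0.0001
```

```bash
python3 -c "
from h import *
where();s=st();c=snap('wrist','wrist5')"
```

```text
t 5.8 p [0.522  0.0684 0.0055] j [ 0.008  0.276 -0.46   0.834 -0.     1.732] F [ 1.1 -3.3  2.1] gap 8.898736662043944e-05
[[ 0.001  0.153  0.988]
 [-0.     0.988 -0.153]
 [-1.    -0.     0.001]]
guide uvz [0.6 9.1] 5.5 az z-axis rel guide 0.42
```

View pics/wrist5.png

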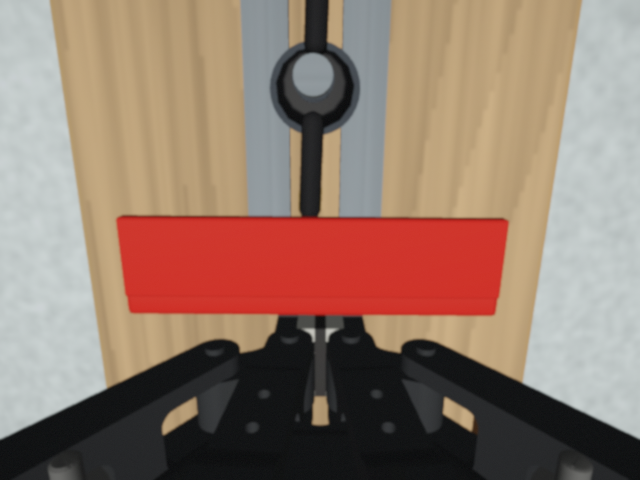

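```bash
python3 -c "
from h import *
s=st();c=optics.camera('wrist')
for p,z in [((118,217),.076),((507,219),.076),((313,75),.078),((310,218),.058)]: print(np.round(gl(wray(c,s,p,z)),1))"
```

```text
[-54.7  50.7]
[52.3 51. ]
[-1.2 87.5]
[-2.3 46.8]
```

>>> drive_tool --steps '[[[0,3,0,0,0],[0,5,0,0,0],[0,6,0,0,0],[0,7,0,0,0],[0,8,0,0,0]]]'

```text
t: 6.32
eef_pos: [0.5227, 0.0755, 0.0052]
orientation: [0.705, 0.054, 0.705, -0.055]
wrist_force: [-0.3, -5.9, 1.7]
finger_gap: 0.0001
```

```bash
python3 -c "
from h import *
where();s=st();c=snap('wrist','wrist6')"
```

```text
t 6.32 p [0.5227 0.0755 0.0052] j [ 0.022  0.279 -0.456  0.836 -0.002  1.746] F [-0.3 -5.9  1.7] gap 0.0001189999246234566
[[-0.     0.153  0.988]
 [-0.002  0.988 -0.153]
 [-1.    -0.001  0.   ]]
guide uvz [ 0.1 16.2] 5.2 az z-axis rel guide 0.39
```

Force rising; push a little further to be sure it's a hard stop.

>>> drive_tool --steps '[[[0,1,0,0,0],[0,2,0,0,0],[0,2,0,0,0]]]'

```text
t: 6.62
eef_pos: [0.5227, 0.0752, 0.0053]
orientation: [0.705, 0.052, 0.705, -0.057]
wrist_force: [-0.0, -10.6, 2.9]
finger_gap: 0.0
```

```bash
python3 -c "
from h import *
where();s=st();c=snap('wrist','wrist7')"
```

```text
t 6.62 p [0.5227 0.0752 0.0053] j [ 0.024  0.28  -0.455  0.837 -0.006  1.75 ] F [ -0.  -10.6   2.9] gap 1.9016691959411305e-05
[[-0.001  0.154  0.988]
 [-0.006  0.988 -0.154]
 [-1.    -0.006  0.   ]]
guide uvz [ 0.1 15.9] 5.3 az z-axis rel guide 0.33
```

View pics/wrist7.png

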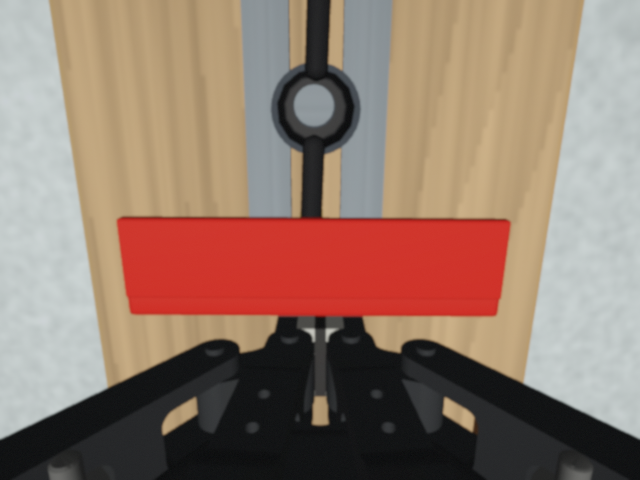

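>>> drive_tool --steps '[[[0,-8,0,0,0],[-5,-14,0,0,0],[-40,-14,0,0,0],[-75,-14,0,0,0],[-75,20,-10,0,0],[-75,58,-27,0,0],[-75,94,-27,0,0],[-75,94,-27,0,0],[-75,94,-27,0,0]]]'

```text
t: 7.42
eef_pos: [0.5102, 0.1771, 0.0805]
orientation: [0.705, 0.054, 0.705, -0.052]
wrist_force: [-0.1, 0.8, 0.5]
finger_gap: 0.0003
```

```bash
python3 -c "
from h import *
where();s=st();c=snap('wrist','wrist8');snap('scene','scene8')
i=cv2.imread('pics/scene8.png')[100:260,230:430]; cv2.imwrite('pics/scene8z.png',cv2.resize(i,None,fx=4,fy=3.5,interpolation=cv2.INTER_CUBIC))"
```

```text
t 7.42 p [0.5102 0.1771 0.0805] j [ 0.213  0.212 -0.357  1.002  0.002  1.934] F [-0.1  0.8  0.5] gap 0.0002684823592554107
[[-0.     0.149  0.989]
 [ 0.002  0.989 -0.149]
 [-1.     0.002 -0.001]]
guide uvz [-28.5 114.5] 80.5 az z-axis rel guide 0.61
```

View pics/wrist8.png

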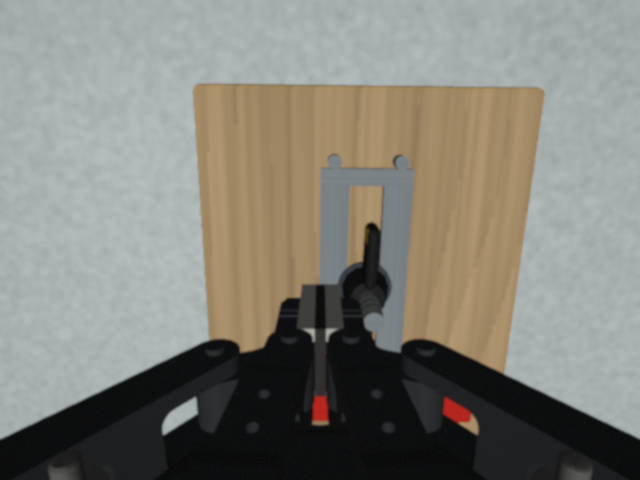

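View pics/scene8z.png

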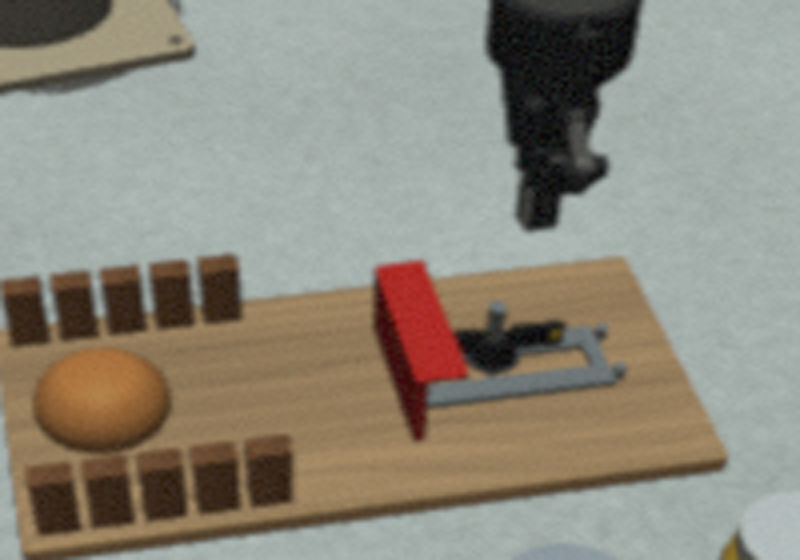

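```bash
python3 -c "
from h import *
s=st();c=optics.camera('wrist')
for n,p,z in [('pin',(335,160),.028),('pin',(402,161),.028),('stud',(373,321),.078),('wingend',(372,225),.0585),('footend',(321,168),.023),('footend',(413,168),.023)]: print(n,np.round(gl(wray(c,s,p,z)),1))"
```

```text
pin [-19.8 159.2]
pin [ 17.6 158.9]
stud [-1.7 86.2]
wingend [ -1.6 129.6]
footend [-27.5 154.2]
footend [ 25.  154.6]
```

>>> drive_tool --steps '[[[40,0,0,0,0],[76,0,0,0,0],[76,0,0,0,0],[76,2,9,0,0],[76,6,21,0,0],[76,6,33,0,0],[76,2,44,0,0],[76,-6,54,0,0],[76,-6,54,0,0]]]'

```text
t: 8.32
eef_pos: [0.5675, 0.1592, 0.0061]
orientation: [0.707, 0.055, 0.703, -0.055]
wrist_force: [1.4, -0.2, 0.2]
finger_gap: -0.0003
```

```bash
python3 -c "
from h import *
where();s=st();c=snap('wrist','wrist9');snap('scene','scene9')
i=cv2.imread('pics/scene9.png')[100:260,230:430]; cv2.imwrite('pics/scene9z.png',cv2.resize(i,None,fx=4,fy=3.5,interpolation=cv2.INTER_CUBIC))"
```

```text
t 8.32 p [0.5675 0.1592 0.0061] j [ 1.640e-01  3.680e-01 -3.240e-01  8.730e-01 -1.000e-03  1.891e+00] F [ 1.4 -0.2  0.2] gap -0.0003054160549332657
[[ 0.005  0.155  0.988]
 [-0.     0.988 -0.155]
 [-1.     0.001  0.005]]
guide uvz [ 30.9 106. ] 6.1 az z-axis rel guide 0.28
```

View pics/wrist9.png

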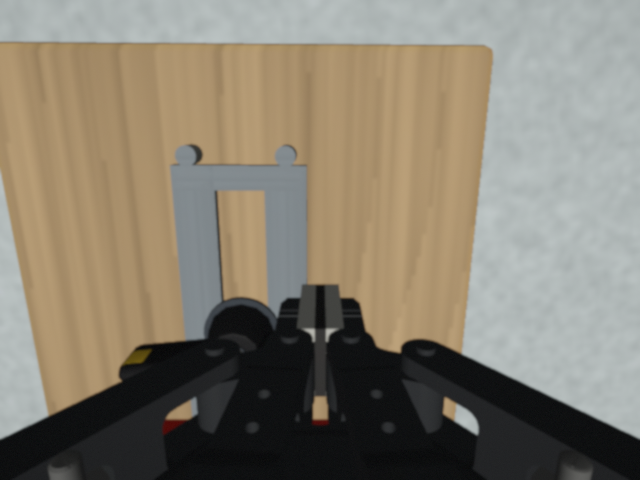

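View pics/scene9z.png

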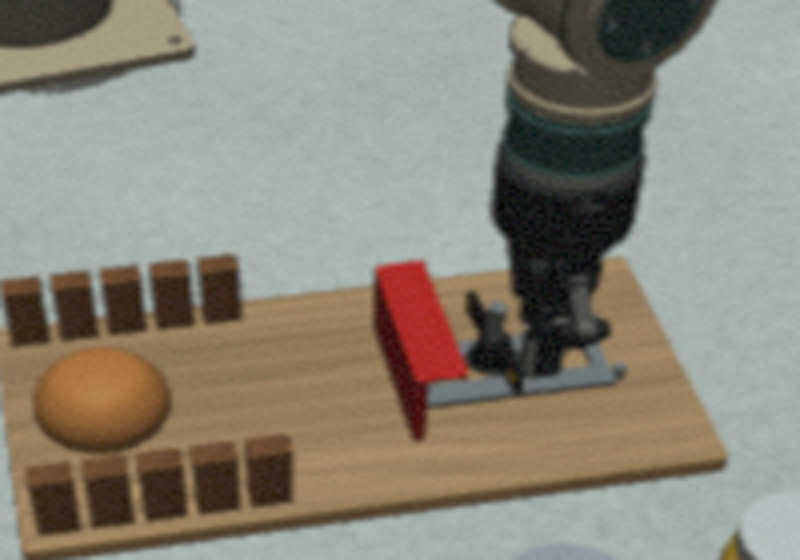

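>>> drive_tool --steps '[[[0,-7,2,0,0],[0,-14,3,0,0],[0,-21,3,0,0],[0,-27,2,0,0],[0,-27,2,0,0],[0,-23,4,0,0],[-40,-23,4,0,0],[-75,-23,4,0,0],[-75,-23,-36,0,0],[-75,-25,-68,0,0],[-75,-25,-68,0,0],[-75,-25,-68,0,0]]]'

```text
t: 9.42
eef_pos: [0.4897, 0.1467, 0.0789]
orientation: [0.704, 0.053, 0.706, -0.054]
wrist_force: [0.3, 0.5, -0.3]
finger_gap: -0.0003
```

```bash
python3 -c "
from h import *
where();s=st();c=snap('wrist','wrist10');snap('scene','scene10')
i=cv2.imread('pics/scene10.png')[100:260,230:430]; cv2.imwrite('pics/scene10z.png',cv2.resize(i,None,fx=4,fy=3.5,interpolation=cv2.INTER_CUBIC))"
```

```text
t 9.42 p [0.4897 0.1467 0.0789] j [ 0.165  0.167 -0.417  0.989 -0.     1.888] F [ 0.3  0.5 -0.3] gap -0.0002875846895157572
[[-0.002  0.152  0.988]
 [-0.001  0.988 -0.152]
 [-1.    -0.001 -0.002]]
guide uvz [-43.9  81.2] 78.9 az z-axis rel guide 0.48
```

View pics/wrist10.png

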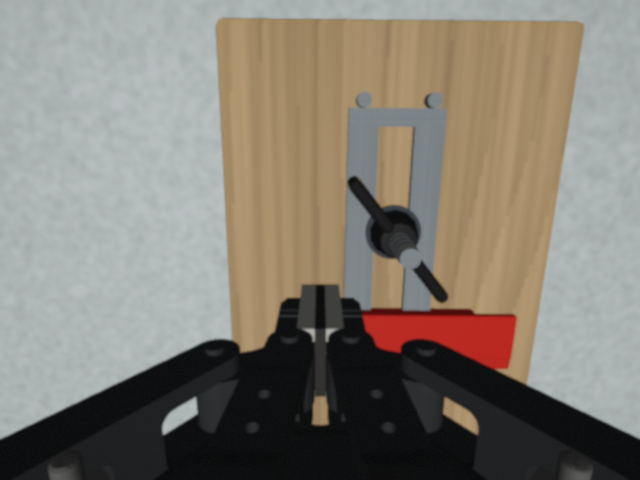

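View pics/scene10z.png

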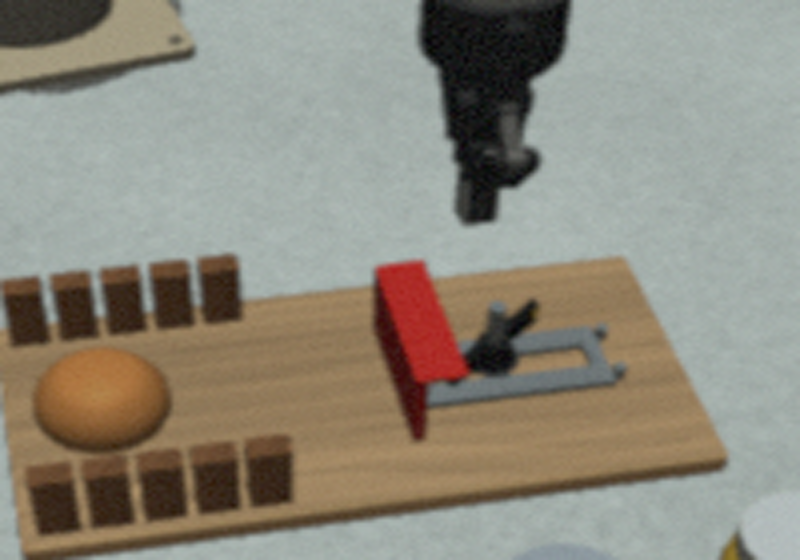

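>>> drive_tool --steps '[[[40,0,0,0,0],[78,0,0,0,0],[78,0,0,0,0],[78,14,9,0,0],[78,25,14,0,0],[78,34,23,0,0],[78,39,34,0,0],[78,40,46,0,0],[78,37,57,0,0],[78,30,67,0,0],[78,20,74,0,0],[78,20,74,0,0]]]'

```text
t: 10.52
eef_pos: [0.5706, 0.1526, 0.0019]
orientation: [0.706, 0.055, 0.704, -0.055]
wrist_force: [-0.7, 1.2, 0.6]
finger_gap: -0.0001
```

```bash
python3 -c "
from h import *
where();s=st();c=snap('wrist','wrist11')"
```

```text
t 10.52 p [0.5706 0.1526 0.0019] j [ 1.53e-01  3.77e-01 -3.22e-01  8.70e-01 -1.00e-03  1.88e+00] F [-0.7  1.2  0.6] gap -7.412569966880568e-05
[[ 0.002  0.155  0.988]
 [-0.001  0.988 -0.155]
 [-1.    -0.001  0.002]]
guide uvz [ 35.1 100. ] 1.9 az z-axis rel guide 0.26
```

View pics/wrist11.png

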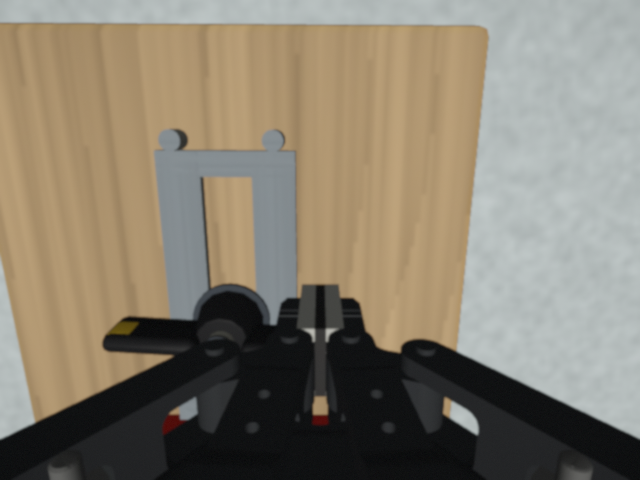

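>>> drive_tool --steps '[[[0,-8,0,0,0],[0,-16,-1,0,0],[0,-22,-2,0,0],[0,-22,-2,0,0],[0,-18,1,0,0],[-40,-18,1,0,0],[-77,-18,1,0,0],[-77,-18,-40,0,0],[-77,-18,-79,0,0],[-77,-18,-79,0,0],[-77,-18,-79,0,0]]]'

```text
t: 11.48
eef_pos: [0.4838, 0.1495, 0.0775]
orientation: [0.704, 0.053, 0.706, -0.054]
wrist_force: [0.8, 0.4, 0.3]
finger_gap: 0.0001
```

```bash
python3 -c "
from h import *
where();s=st();c=snap('wrist','wrist12')"
```

```text
t 11.48 p [0.4838 0.1495 0.0775] j [ 0.172  0.161 -0.427  0.986 -0.     1.895] F [0.8 0.4 0.3] gap 0.00010525632049879436
[[-0.003  0.151  0.989]
 [-0.001  0.989 -0.151]
 [-1.    -0.001 -0.003]]
guide uvz [-50.2  83. ] 77.5 az z-axis rel guide 0.51
```

View pics/wrist12.png

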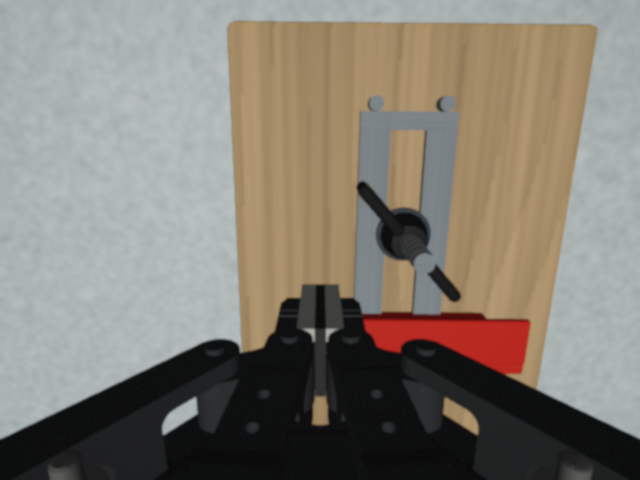

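>>> drive_tool --steps '[[[40,0,0,0,0],[79,0,0,0,0],[79,0,0,0,0],[79,12,15,0,0],[79,23,20,0,0],[79,32,29,0,0],[79,36,36,0,0],[79,36,36,0,0]]]'

```text
t: 12.2
eef_pos: [0.5326, 0.1807, 0.0012]
orientation: [0.707, 0.055, 0.703, -0.053]
wrist_force: [1.3, -0.4, 1.3]
finger_gap: 0.0001
```

```bash
python3 -c "
from h import *
where();s=st();c=snap('wrist','wrist13')"
```

```text
t 12.2 p [0.5326 0.1807 0.0012] j [ 0.212  0.333 -0.389  0.843  0.     1.936] F [ 1.3 -0.4  1.3] gap 6.854417333795579e-05
[[ 0.005  0.152  0.988]
 [ 0.001  0.988 -0.152]
 [-1.     0.002  0.005]]
guide uvz [ -7.  121.7] 1.2 az z-axis rel guide 0.45
```

View pics/wrist13.png

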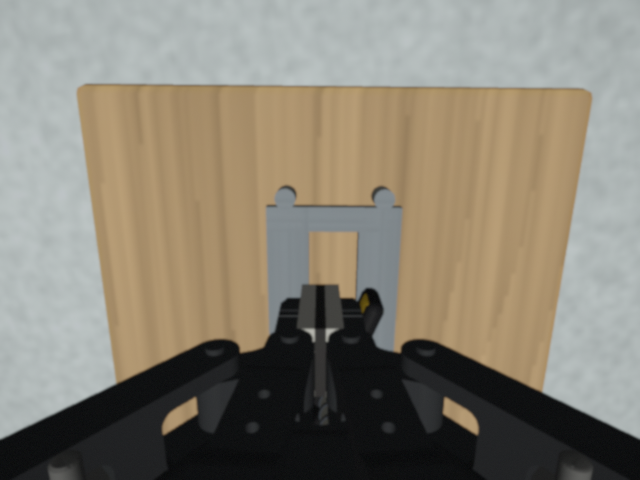

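>>> drive_tool --steps '[[[0,0,2,0,0],[0,0,4,0,0],[0,0,5,0,0],[0,0,6,0,0]]]'

```text
t: 12.58
eef_pos: [0.5342, 0.1781, -0.0005]
orientation: [0.705, 0.054, 0.705, -0.054]
wrist_force: [-0.4, 1.2, 1.6]
finger_gap: 0.0002
```

```bash
python3 -c "
from h import *
where()"
```

```text
t 12.58 p [ 5.342e-01  1.781e-01 -5.000e-04] j [ 0.207  0.34  -0.384  0.848 -0.     1.932] F [-0.4  1.2  1.6] gap 0.00017338478266510068
[[-0.     0.153  0.988]
 [-0.     0.988 -0.153]
 [-1.    -0.    -0.   ]]
guide uvz [ -5.  119.3] -0.5 az z-axis rel guide 0.39
```

>>> drive_tool --steps '[[[0,0,2,0,0],[0,0,3,0,0],[0,0,4,0,0],[0,0,5,0,0],[0,0,5,0,0]]]'

```text
t: 13.0
eef_pos: [0.5362, 0.1776, -0.0014]
orientation: [0.703, 0.054, 0.707, -0.054]
wrist_force: [-7.9, 1.2, 4.9]
finger_gap: -0.0
```

```bash
python3 -c "
from h import *
where();s=st();c=snap('wrist','wrist14')"
```

```text
t 13.0 p [ 0.5362  0.1776 -0.0014] j [ 2.050e-01  3.470e-01 -3.760e-01  8.540e-01  1.000e-03  1.929e+00] F [-7.9  1.2  4.9] gap -4.8068769147790056e-05
[[-0.006  0.153  0.988]
 [ 0.     0.988 -0.153]
 [-1.    -0.001 -0.006]]
guide uvz [ -2.9 119.1] -1.4 az z-axis rel guide 0.42
```

View pics/wrist14.png

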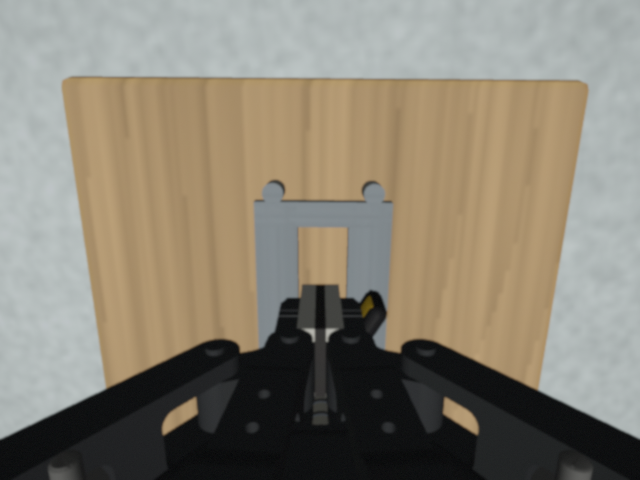

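>>> drive_tool --steps '[[[0,0,2,0,0],[0,0,3,0,0],[0,0,3,0,0]]]'

```text
t: 13.3
eef_pos: [0.5366, 0.1774, -0.0017]
orientation: [0.701, 0.054, 0.709, -0.054]
wrist_force: [-11.3, 1.9, 8.1]
finger_gap: -0.0004
```

>>> drive_tool --steps '[[[0,2,-8,0,0],[0,8,-16,0,0],[0,12,-20,0,0],[-40,12,-20,0,0],[-80,12,-40,0,0],[-100,0,-80,0,0],[-100,-10,-110,0,0],[-100,-10,-110,0,0],[-100,-10,-110,0,0]]]'

```text
t: 14.05
eef_pos: [0.4305, 0.1842, 0.0996]
orientation: [0.705, 0.054, 0.705, -0.054]
wrist_force: [1.0, 0.7, -0.7]
finger_gap: -0.0005
```

```bash
python3 -c "
from h import *
where();s=st();c=snap('wrist','wrist15');d=snap('top','top15')
i=cv2.imread('pics/top15.png')[220:340,195:390]; cv2.imwrite('pics/top15z.png',cv2.resize(i,None,fx=4,fy=4,interpolation=cv2.INTER_CUBIC));snap('scene','scene15')
i=cv2.imread('pics/scene15.png')[120:260,230:430]; cv2.imwrite('pics/scene15z.png',cv2.resize(i,None,fx=4,fy=4,interpolation=cv2.INTER_CUBIC))"
```

```text
t 14.05 p [0.4305 0.1842 0.0996] j [ 0.266  0.069 -0.48   1.02  -0.     1.99 ] F [ 1.   0.7 -0.7] gap -0.0004615660360508676
[[ 0.001  0.152  0.988]
 [ 0.     0.988 -0.152]
 [-1.     0.     0.001]]
guide uvz [-108.2  108.8] 99.6 az z-axis rel guide 0.47
```

View pics/wrist15.png

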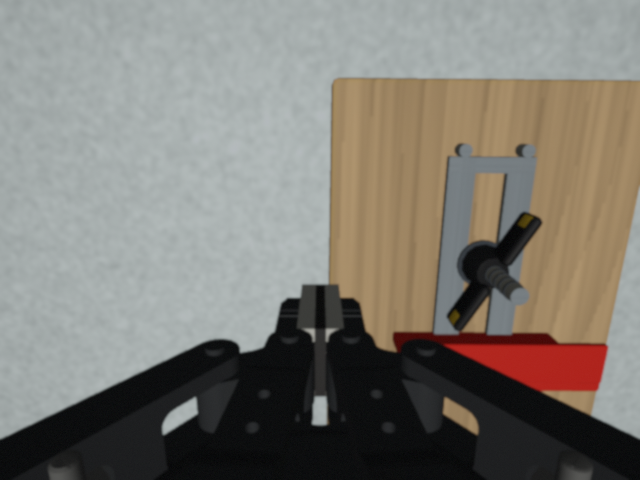

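View pics/top15z.png

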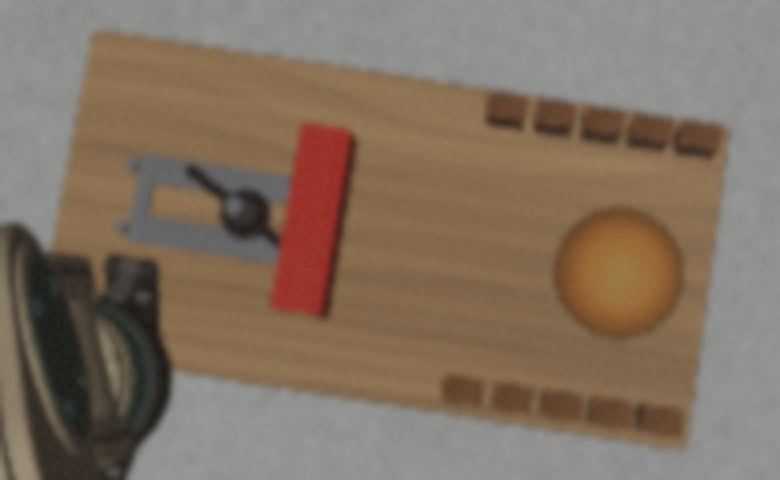

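View pics/scene15z.png

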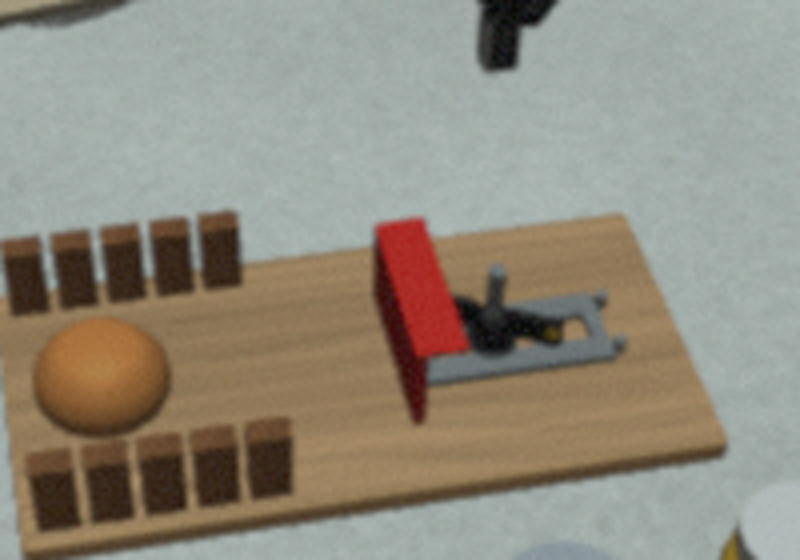

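```bash
python3 -c "
from h import *
s=st();c=optics.camera('wrist')
P=[gl(wray(c,s,p,.05)) for p in [(531,217),(456,322)]];print(P,np.degrees(np.arctan2(*(P[0]-P[1])[::-1])),np.linalg.norm(P[0]-P[1]))
for n,p,z in [('foot',(448,157),.023),('foot',(536,157),.023),('pin',(464,151),.028),('pin',(526,151),.028),('lip',(425,343),.076),('lip',(607,346),.076),('stud',(519,296),.078)]: print(n,np.round(gl(wray(c,s,p,z)),1))"
```

```text
[array([ 16.04617348, 125.21445724]), array([-20.70025281,  59.02998002])] 60.96043302568484 75.7012871144214
foot [-26.1 156.6]
foot [ 28. 157.]
pin [-18.4 160.6]
pin [ 18.9 160.9]
lip [-46.2  59.4]
lip [54.9 58.1]
stud [ 1.  88.5]
```

```bash
python3 -c "
from h import *
print(arm.hand_in()); where()"
```

```text
the job is handed in; nothing more can be done
None
the job is handed in; nothing more can be done
```

I pushed the red stop fully back onto its end pins, ran the wing nut down until it seated, and handed the job in with the robot clear. `hand_in()` gives no verdict.

**How it went**
- **Stop:** I pushed its bread-side face with the closed fingers until it stopped moving under 10.6 N.
- **Nut:** Three clockwise fingertip strokes, lifting over between them, turned it about 390°. On the last creep it no longer turned, with about 11 N against the wing.
- **Time:** It finished at about 14 s of the 51 s allowed.

**Last checks**
- **Wing direction:** The final wrist picture puts it at about 61°. Fully down is 60°, so the nut is within about 0.02 rad.
- **Stop position:** The lip edge measures about 30 mm from the stud, which matches fully back, and the foot touches both pins in the pictures.
- **Surroundings:** The bun looks unmoved. I did not check the jars and tools again at the end, but the arm never went near them.
- **Wrist force:** It read near zero after I retreated.

**What disagreed**
- **Fingertip height:** Both cameras show the real fingertips about 40 mm above the reported TCP.
- **First push missed:** Because of that, my first push passed just above the stop without touching it. If the judge uses the reported TCP, the grasp point may have counted as inside the wall at that moment, which fails the run. I allowed for the offset from then on.
- **Camera estimates:** Before contact, position estimates along the guide differed by up to about 10 mm between cameras. I relied on the close wrist views and the contact positions instead.

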